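Lock out the bench supply with a snap hook

ROBOT

A 6-joint arm with a two-finger parallel gripper is mounted at the origin on the work surface. World frame = base frame: x ahead of the robot, y to its left, z up, the work surface at z = 0. Lengths are in m, angles in rad, forces in N, time in s.
With the tool pointing down it reaches from about 0.35 to 0.8 m from the base axis. Payload 7.3 kg.
Tool frame: the origin (TCP) lies between the finger pads; the fingertips stand 25 mm ahead of it and the grasp point (between the pads) lies 6 mm ahead of it (r.tip_extent is the distance from the TCP to the fingertips, in m); z points along the fingers, y is the line along which they close (so a half turn about z gives the same grasp; the last joint's range is limited). The gripper opens to 85 mm and grips with 20 to 120 N. Pads are 22 mm wide; open, the fingers measure 114 mm over their backs; the gripper's body (76 mm by 85 mm) begins 54 mm behind the grasp point. The pads swing forward as they close: fully open they stand 13 mm farther back than shut.
Start: joints at [-1.351, 0.342, 1.524, -0, 1.275, -0.146], TCP at [0.188, -0.49, 0.222] pointing down, gripper open.
Joint ranges: [-2.53, 2.53], [-0.77, 2.02], [0.04, 2.7], [-1, 4.14], [0.28, 2.66], [-3.11, 3.11]. Speed limits (rad/s): [2.57, 2.57, 3.14, 3.14, 3.14, 3.14].

INTERFACE

Orientations are given as a unit quaternion [x, y, z, w].
In Python, from workcell import r, command_gripper, optics gives the robot as it stands. The module is installed in compiled form; this text tells all that it offers. Calls block until the motion is done:
- r.reach(position, orientation): joint-space move of the TCP to a pose.
- r.move_straight(position, orientation=None, speed=0.15, max_force=None): straight line of the TCP; orientation=None keeps the orientation; speed is the mean speed in m/s. With max_force (N) it stops when the force on the tool has changed by that much, and returns True; else False.
- r.movej(angles): joint-space move.
- command_gripper(opening, force=None): finger opening in m; force is the grip in N (None keeps the last); returns when the fingers have stopped.
- r.hold(seconds).
- r.solve_ik(position, orientation): joint angles nearest the present ones, or None.
- r.read_state(): the state.
- optics.get_image(name): name is "scene" or "top" or "wrist"; returns (picture, depth): 384x512x3 uint8, red, green, blue; 384x512 float32, m along the optical axis (not along the pixel's ray), 0 where there is no reading.
- optics.camera_model(name): a dict with "K" (3x3 intrinsics, pixels), "R" (3x3) and "t" (3): a world point X has camera coordinates R X + t; the wrist camera has in their place "tool_from_camera" (4x4, takes a point from camera to tool coordinates, whose origin is the TCP and whose axes are the flange's). Camera axes: x right, y down, z forward; pixel columns grow to the right and rows downward; lengths in m; the calibration is good to about 2 mm. A picture is of the moment at which its call begins: read the wrist's pose just before it. camera_model takes no time and is no camera call.
A pose or a line that the arm cannot do raises r.PlanningError and nothing moves.
- r.finish_job(): hands the job in; it is judged then, once.
The state is a dict: "time_s": time; "joint_positions": joint angles; "dq": joint speeds; "tau": joint torques, N m; "eef_pos": TCP position; "eef_rot": TCP orientation; "contact_force": force on the tool from outside, world axes, zero at the start; "torque": the same for the moment, N m; "grip_width": finger opening in m; "grip_force": force on a finger pad.
Only numpy, scipy, OpenCV 4.12 (cv2) and the standard library are available. Lean on these libraries where they do the work, as an engineer would, in place of code of your own. Each camera call takes 0.05 s, during which the arm holds its last target. There are 200 camera calls.

TASK

Lock out the bench supply: swing its red T-handled lever up and away from the robot to its far stop (off), so that the steel ring in front of it is uncovered. Then take the red-handled snap hook out of its stand and push it mouth first onto the ring's bar, square to the sloping panel, until the sprung gate flicks shut behind the bar, and let go of it. Leave the other things on the bench where they are.

Things in the scene. Friction and masses are not known exactly. Their poses are not given: they have to be found in the camera images.
- console: Fixed blue box with a grey sloping top panel, 220 wide (y); its low front edge (30 high, at x = -52) faces the robot, its back (x = 125) is 154 high. Origin at table height straight below the middle of the ring's bar; x horizontal to the back, y along the ring's bar, z up. The panel slopes at 35 degrees: its outward normal is (-0.574, 0, 0.819) in this frame.
- ring (a point): Middle of the top bar of the fixed steel ring (a hoop of 10 mm round rod standing square out of the panel on a yellow plate), on the bar's centre line, 66 out from the panel along its normal, 147 above the table. The bar runs along the console's y, with 44 clear between the hoop's two legs and 61 clear under it. Axes as the console's.
- pivot (a point): Lever's hinge axis (along the console's y), between two dark cheeks behind the ring: 54 behind (+x) and 18 above the ring's bar. Axes as the console's.
- lever_grip (a point): Middle of the lever's red cross-bar, 16 in diameter and 90 long along the console's y, at 100 from the pivot; a steel stem of 12 diameter joins its middle to the pivot, so it is gripped from above to one side of the stem, or pushed. The point's z axis points along the stem away from the pivot.
- lever (a joint): Lever angle, rad. 0 = on, stem pointing towards the robot (10 degrees below horizontal) over the ring; grows as the bar swings up and away from the robot; 1.83 = off, at the far stop, stem 5 degrees past upright. Starts between 0 and 0.3. Stays where left by friction (about 3 to 5 N at the cross-bar).
- stand: Fixed stand: a metal base 100 (x) x 85 (y) x 12 high with an open upright yellow pocket 56 x 27 inside, rim 52 above the table, floor 12 above it. Origin at the middle of the underside, x along the pocket's long side, z up.
- hook: Loose snap hook, 152 long, 0.14-0.24 kg. Origin at the mouth end, mid-tips; z runs to the handle, x from prong to prong, y through its thickness. Along z: flared tips 0-15, steel U to 60 (26 clear inside, 44 over all, 16 thick), crown 60-74, red handle 72-152 (28 in x, 22 in y). Stands mouth down in the stand, axes as the stand's. The ring's bar must lie along its y, either way round.
- throat (a point): Middle of the room inside the hook between gate and crown, 36 from the mouth end on its middle line. Axes as the hook's.
- gate (a joint): Angle of the hook's brass gate, rad: 0 = shut across the mouth, grows to 1.4 as it folds inwards. A spring (about 4 N at its tip, rising to 8 N) shuts it. The gate is hinged 13.5 from the mouth end at the -x prong, 27 long; it flicks shut once a 10 mm bar stands at least 47 from the mouth end (the crown stops the bar at 55).
- water_bottle: Bystander: standing water bottle, 64 diameter, 190 high. Origin: middle of its underside.
- solder_reel: Bystander: metal solder reel, 60 diameter, 45 high. Origin: middle of its underside.
- screwdriver: Bystander: lying screwdriver. Origin: on its underside.
- iron_stand: Bystander: black soldering-iron stand 120 x 75 with a slanting coil and iron, 130 high. Origin: middle of its underside.
Things that resemble listed ones, but are neither listed nor needed, are in the scene too. Of the things that look like the stand, take the one that is farthest to the robot's right at the start. Of the things that look like the hook, the larger one is meant.

How it is judged:
On the way, in this order (a step that is already met when the one before it is completed fails the run):
1. the lever is swung to off (at least 1.7 rad) while the hook is still in its stand (moved under 60 mm) (value of joint lever above 1.7 rad and distance of hook from where it was at the start of the episode below 0.06 m), for 0.2 s.
2. the hook is drawn out of its stand (distance between hook and stand above 0.08 m), for 0.1 s.
3. the ring's bar pushes the gate open (over 0.4 rad) in the hook's mouth (value of joint gate above 0.4 rad and distance between ring and throat below 0.045 m).
At the end, for the whole second after the job is handed in: The ring's bar is inside the hook (its middle within 24 mm of the throat's centre along the hook's x and z, and 30 mm along y), the gate is shut (under 0.15 rad), the lever is still off (over 1.65 rad) and the hook hangs or lies at rest (x of ring in the frame of throat between -0.024 and 0.024 m and z of ring in the frame of throat between -0.024 and 0.024 m and y of ring in the frame of throat between -0.03 and 0.03 m and value of joint gate below 0.15 rad and value of joint lever above 1.65 rad and linear speed of hook below 0.05 m/s); the robot touches nothing.
It fails at once if the water bottle is moved more than 30 mm (distance of water_bottle from where it was at the start of the episode above 0.03 m).
It fails at once if the solder reel is moved more than 30 mm (distance of solder_reel from where it was at the start of the episode above 0.03 m).
It fails at once if the screwdriver is moved more than 30 mm (distance of screwdriver from where it was at the start of the episode above 0.03 m).
It fails at once if the iron stand is moved more than 30 mm (distance of iron_stand from where it was at the start of the episode above 0.03 m).
It also fails if it takes over 56 s, if anything falls off the work surface, if the arm or the gripper's body presses on something with over 40 N, if the wrist force passes 120 N, or if a joint passes its speed limit or range.

## Working session

There is one attempt and no reset: what is moved stays moved. The work goes in short steps, each a Python script; the robot and the scene stay as the last script left them, time stands still between calls to the robot, and variables do not carry over. Pictures are saved under pics/ and viewed, at most 10 in all, crops included, and the job is handed in when it is done.

```bash
mkdir -p pics; cat > h.py <<'E'
import numpy as np, cv2
from scipy.spatial.transform import Rotation as Rn
from workcell import r, command_gripper, optics
def cam(name):
    m=optics.camera_model(name); K=np.array(m["K"])
    if name=="wrist":
        s=r.read_state(); T=np.eye(4); T[:3,:3]=Rn.from_quat(s["eef_rot"]).as_matrix(); T[:3,3]=s["eef_pos"]
        C=T@np.array(m["tool_from_camera"])
    else:
        C=np.eye(4); R=np.array(m["R"]); C[:3,:3]=R.T; C[:3,3]=-R.T@np.array(m["t"])
    return K,C
def shot(name,fn=None):
    K,C=cam(name); im,d=optics.get_image(name)
    if fn: cv2.imwrite("pics/"+fn,im[:,:,::-1])
    return im,d,K,C
def cloud(d,K,C):
    v,u=np.indices(d.shape); P=np.stack([(u-K[0,2])/K[0,0]*d,(v-K[1,2])/K[1,1]*d,d],-1)
    W=P@C[:3,:3].T+C[:3,3]; W[d<=0]=np.nan; return W
E
python3 - <<'E'
from h import *
for n in("scene","top"):
    im,d,K,C=shot(n,n+".png"); np.savez(n+".npz",im=im,d=d,K=K,C=C); print(n,C[:3,3],C[:3,2],K[0,0])
E
```

```text
scene [1.40904096 0.5962857  0.76189941] [-0.6847631  -0.50324278 -0.52711118] 437.25345339241267
top [ 0.43233344 -0.01214941  1.39857957] [ 0.1192057  -0.00125844 -0.99286878] 436.1545579540246
```

View pics/scene.png

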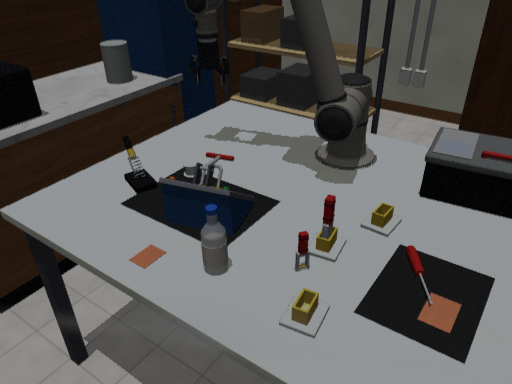

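View pics/top.png

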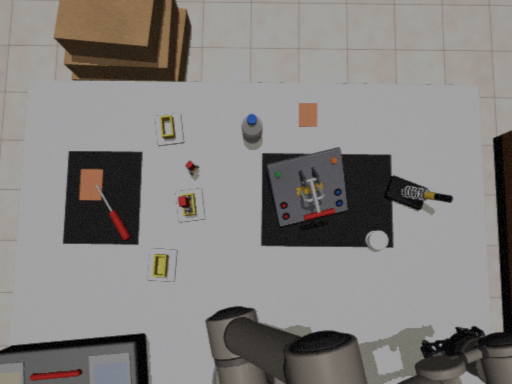

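The scene view shows the large hook in its stand at (328,225), with a smaller look-alike at (303,245). In the top view, the rightmost stand, which holds the hook, is at (189,205). The console is at (308,188), its red lever bar is at (320,214), and the bottle is at (252,128). Next I'll measure these.

```bash
python3 - <<'E'
from h import *
z=np.load("top.npz"); im,d,K,C=[z[k] for k in("im","d","K","C")]; W=cloud(d,K,C)
hsv=cv2.cvtColor(im,cv2.COLOR_RGB2HSV); H,S,V=[hsv[...,i].astype(int) for i in range(3)]
red=((H<8)|(H>172))&(S>150)&(V>80)
yel=(H>20)&(H<35)&(S>130)&(V>90)
def rep(mask,n):
    k,l,st,ce=cv2.connectedComponentsWithStats(mask.astype(np.uint8))
    for i in range(1,k):
        if st[i,4]>25:
            P=W[l==i]; P=P[np.isfinite(P[:,0])]; 
            rc=cv2.minAreaRect((P[:,:2]*1000).astype(np.float32))
            print(n,ce[i].round(),st[i,4],"med",np.nanmedian(P,0).round(3),"zmax",np.percentile(P[:,2],95).round(3),"rect",np.round(rc[0]),np.round(rc[1]),round(rc[2],1))
rep(red,"red");rep(yel,"yel")
base=(np.abs(W[...,2]-.012)<.005)&(V>120); rep(base&(W[...,0]>.2),"base")
# panel: grey pixels within region fit plane
x,y=265,150; 
m=np.zeros(d.shape,bool); m[145:230,262:352]=1
m&=(W[...,2]>.035)&(S<60)&(V>60)&(V<150)
P=W[m]; 
for it in range(5):
    A=np.c_[P[:,:2],np.ones(len(P))]; c,*_=np.linalg.lstsq(A,P[:,2],rcond=None); e=np.abs(A@c-P[:,2]); P=P[e<max(.004,2*np.median(e))]
n=np.array([-c[0],-c[1],1]); n/=np.linalg.norm(n); print("panel n",n,"yaw",np.degrees(np.arctan2(-n[1],-n[0])),"slope",np.degrees(np.arccos(n[2])),len(P),c)
rc=cv2.minAreaRect((P[:,:2]*1000).astype(np.float32)); print(rc)
# scene cloud of reds
z=np.load("scene.npz"); im,d,K,C=[z[k] for k in("im","d","K","C")]; W=cloud(d,K,C)
hsv=cv2.cvtColor(im,cv2.COLOR_RGB2HSV); H,S,V=[hsv[...,i].astype(int) for i in range(3)]
rep(((H<8)|(H>172))&(S>150)&(V>60)&(W[...,0]>.2),"sred")
big=cv2.resize(z["im"][140:290,110:360],None,fx=3,fy=3,interpolation=cv2.INTER_CUBIC); cv2.imwrite("pics/c1.png",big[:,:,::-1])
E
```

```text
red [182. 201.] 61 med [0.537 0.197 0.164] zmax 0.168 rect [538. 196.] [26. 18.] 1.5
red [319. 214.] 152 med [ 0.504 -0.192  0.162] zmax 0.166 rect [ 505. -193.] [14. 88.] 14.7
red [119. 225.] 235 med [0.47  0.415 0.023] zmax 0.029 rect [469. 419.] [99. 29.] 30.9
red [ 54. 375.] 272 med [0.062 0.522 0.171] zmax 0.176 rect [ 61. 523.] [ 15. 133.] 5.9
yel [167. 126.] 81 med [0.786 0.27  0.051] zmax 0.056 rect [784. 272.] [65. 35.] 8.4
yel [304. 190.] 73 med [ 0.58  -0.157  0.098] zmax 0.105 rect [ 579. -155.] [20. 41.] 13.5
yel [429. 195.] 59 med [ 0.569 -0.529  0.105] zmax 0.115 rect [ 569. -532.] [24. 19.] 60.0
yel [191. 205.] 69 med [0.528 0.185 0.051] zmax 0.055 rect [537. 195.] [64. 35.] 7.2
yel [160. 265.] 185 med [0.35  0.28  0.041] zmax 0.055 rect [349. 278.] [36. 64.] 86.4
base [170. 130.] 407 med [0.78  0.257 0.012] zmax 0.016 rect [787. 273.] [103.  85.] 7.9
base [168. 128.] 68 med [0.786 0.276 0.011] zmax 0.015 rect [790. 277.] [44. 20.] 6.9
base [191. 205.] 452 med [0.531 0.182 0.012] zmax 0.016 rect [538. 197.] [100.  86.] 8.1
base [163. 264.] 497 med [0.35  0.264 0.012] zmax 0.016 rect [349. 279.] [ 86. 100.] 87.2
base [160. 265.] 94 med [0.346 0.283 0.012] zmax 0.016 rect [349. 283.] [19. 53.] 86.0
panel n [-0.54822727 -0.14076742  0.82439759] yaw 14.400645574704336 slope 34.472535975279975 2472 [ 0.66500348  0.17075186 -0.26617679]
((587.5872802734375, -172.6508331298828), (178.3408203125, 219.4893035888672), 14.448572158813477)
sred [220. 156.] 84 med [ 0.507 -0.182  0.16 ] zmax 0.163 rect [ 507. -189.] [15. 88.] 14.4
sred [330. 198.] 48 med [0.541 0.202 0.163] zmax 0.165 rect [538. 201.] [24. 19.] 8.5
sred [303. 234.] 34 med [0.653 0.19  0.117] zmax 0.118 rect [652. 191.] [16. 20.] 52.9
sred [415. 259.] 244 med [0.476 0.42  0.023] zmax 0.027 rect [469. 424.] [100.  34.] 32.1
```

View pics/c1.png

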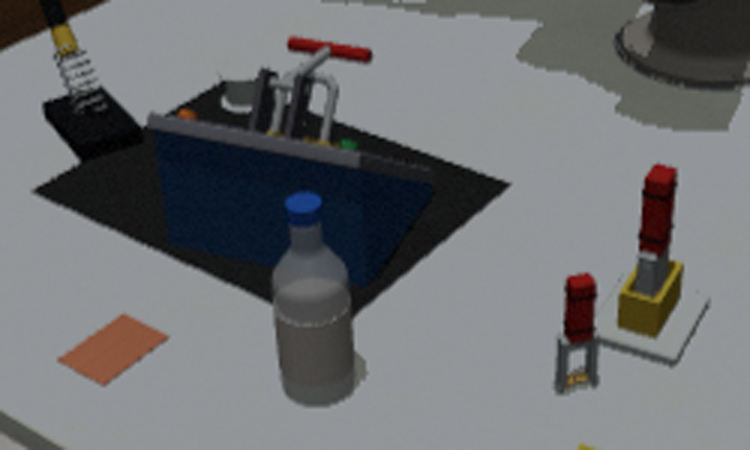

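The crop shows the lever over the ring, the large hook upright in its stand, and the small hook on the table beside it. I'll move above the lever and take one wrist look to refine its position.

```bash
cat >> h.py <<'E'
def tool(yaw,tilt=0):
    """tool pointing down, closing line y along heading yaw; tilt tips z forward along heading"""
    h=np.array([np.cos(yaw),np.sin(yaw),0]); up=np.array([0,0,1.])
    z=np.sin(tilt)*h-np.cos(tilt)*up; y=np.cos(tilt)*h+np.sin(tilt)*up
    return np.array([Rn.from_matrix(np.c_[s*np.cross(y,z),s*y,z]).as_quat() for s in(1,-1)])
def best(p,qs):
    q0=np.array(r.read_state()["joint_positions"]); o=[]
    for q in qs:
        j=r.solve_ik(list(p),list(q))
        if j is not None: o.append((np.abs(np.array(j)-q0).max(),q,j))
    return min(o,key=lambda t:t[0]) if o else None
def redobj(W,im,box):
    hsv=cv2.cvtColor(im,cv2.COLOR_RGB2HSV); H,S,V=[hsv[...,i].astype(int) for i in range(3)]
    m=((H<8)|(H>172))&(S>140)&(V>50)
    for i in range(3): m&=(W[...,i]>box[i][0])&(W[...,i]<box[i][1])
    return m
E
python3 - <<'E'
from h import *
s=r.read_state(); p=s["eef_pos"]
yaw=np.radians(14.4)
r.move_straight([p[0],p[1],.32]); 
b=best([.50,-.19,.30],tool(yaw)); print(b[1],np.round(b[2],2))
r.reach([.50,-.19,.30],list(b[1])); command_gripper(.034)
im,d,K,C=shot("wrist","w1.png"); W=cloud(d,K,C)
m=redobj(W,im,[(.4,.6),(-.3,-.1),(.1,.25)]); P=W[m]; 
rc=cv2.minAreaRect((P[:,:2]*1000).astype(np.float32)); print(len(P),np.median(P,0),np.percentile(P[:,2],[5,50,95]),rc)
E
```

```text
[0.61290705 0.79015501 0.         0.        ] [-0.51  0.31  1.35 -0.    1.48 -0.76]
1415 [ 0.50172808 -0.18825797  0.1621505 ] [0.1586397  0.1621505  0.16381723] ((502.7174377441406, -192.6886749267578), (15.18256950378418, 88.9229736328125), 15.023726463317871)
```

View pics/w1.png

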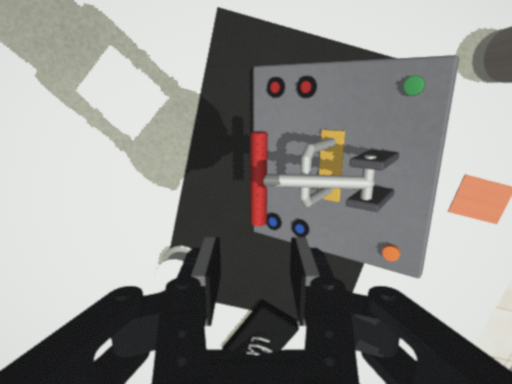

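The wrist view shows the bar running up column 259 (rows 132–225), with the stem at row 181 and the ring at column 305. I'll grip the bar on its +y side and swing it.

```bash
python3 - <<'E'
from h import *
yaw=np.radians(14.7); h=np.array([np.cos(yaw),np.sin(yaw),0]); l=np.array([-h[1],h[0],0]); up=np.array([0,0,1.])
bar=np.array([.5035,-.192,.1555]); R=.1; ph0=np.arcsin((bar[2]-.165)/R)
piv=bar+R*np.cos(ph0)*h; piv[2]=.165
q=list(best([.50,-.19,.30],tool(yaw))[1])
off=l*.025+up*.006
g=bar+off
r.move_straight(g+up*.06,q); print("hit",r.move_straight(g,speed=.08,max_force=15))
command_gripper(.0,30); s=r.read_state(); print("grip",s["grip_width"],s["grip_force"],s["contact_force"])
for ph in np.radians(np.linspace(np.degrees(ph0)+8,94,13)):
    t=piv+R*(-np.cos(ph)*h+np.sin(ph)*up)+off
    hit=r.move_straight(t,speed=.12,max_force=35)
    s=r.read_state(); print(round(np.degrees(ph)),hit,np.round(s["contact_force"],1),round(s["grip_width"],4),np.round(s["eef_pos"]-t,4))
    if hit: break
print(s["time_s"])
E
```

```text
hit False
grip 0.00018258962986010538 0.0 [-0.52530563 -1.20281965  0.37067726]
3 False [-0.3  0.5 -0.2] 0.0002 [ 0.0004 -0.0002  0.0005]
10 False [ 0.9  0.2 -0.8] 0.0 [ 0.0003 -0.0001  0.    ]
18 False [ 0.1 -0.  -0.4] -0.0002 [ 0.0002 -0.0001 -0.0002]
25 False [-0.1 -0.8 -0.2] -0.0002 [ 0.0002 -0.0001 -0.0002]
33 False [ 0.2  0.4 -0. ] 0.0002 [ 0.0001 -0.     -0.0003]
41 False [-0.5  0.6  0.1] 0.0004 [ 0.     -0.0001 -0.0003]
48 False [ 0.3  0.2 -0.5] -0.0001 [-0.0001 -0.0001 -0.0003]
56 False [-0.3 -0.2 -0.2] -0.0003 [-0.0001 -0.     -0.0003]
64 False [-0.1 -0.7 -0.1] 0.0002 [-0.0002 -0.     -0.0003]
71 False [ 0.6  0.1 -1.2] -0.0004 [-0.0002 -0.0001 -0.0004]
79 False [ 0.3 -0.1 -0.3] -0.0001 [-0.0003 -0.0001 -0.0004]
86 False [-1.3 -0.3  0.9] 0.0002 [-0.0004 -0.     -0.0004]
94 False [ 1.   0.  -0.3] 0.0001 [-0.0004  0.     -0.0004]
8.475
```

The gripper closed on nothing, so I'll go back and look.

```bash
python3 - <<'E'
from h import *
s=r.read_state(); q=list(s["eef_rot"])
command_gripper(.034); r.move_straight([.50,-.19,.30],q)
print(r.read_state()["eef_pos"],optics.camera_model("wrist")["tool_from_camera"])
im,d,K,C=shot("wrist","w2.png"); W=cloud(d,K,C)
m=redobj(W,im,[(.4,.7),(-.3,-.1),(.1,.35)]); P=W[m]
if len(P):
  rc=cv2.minAreaRect((P[:,:2]*1000).astype(np.float32)); print(len(P),np.median(P,0),np.percentile(P[:,2],[5,50,95]),rc)
# nearest finger surface points seen
k=d[:,:]; f=(W[...,2]<.30)&(W[...,2]>.26); print(np.nanmin(W[f],0) if f.any() else None)
t,dt,K2,C2=shot("top"); W2=cloud(dt,K2,C2); m=redobj(W2,t,[(.4,.7),(-.3,-.1),(.1,.3)]); print(np.median(W2[m],0),m.sum())
F=W[220:350,195:330]; Fm=(F[...,2]>.2)&(F[...,2]<.32); i=np.argwhere(Fm); print("finger tips z low",np.percentile(F[Fm][:,2],1)); 
for side,c in(("L",slice(180,225)),("R",slice(285,330))):
  G=W[230:330,c].reshape(-1,3); G=G[(G[:,2]>.2)&(G[:,2]<.34)]; lo=G[G[:,2]<np.percentile(G[:,2],10)]; print(side,lo.mean(0))
E
```

```text
[ 0.50040975 -0.18975317  0.29972224] [[ 7.03837109e-04 -9.55815842e-01 -2.93965273e-01  7.47400038e-02]
 [ 9.99999683e-01  7.82061495e-04 -1.48554555e-04 -7.81771488e-04]
 [ 3.71889718e-04 -2.93965075e-01  9.55816089e-01 -1.51858953e-01]
 [ 0.00000000e+00  0.00000000e+00  0.00000000e+00  1.00000000e+00]]
1448 [ 0.50172404 -0.18895904  0.16211378] [0.15832599 0.16211378 0.16383194] ((503.0466613769531, -192.74127197265625), (14.782099723815918, 88.87466430664062), 14.522592544555664)
None
[ 0.49823886 -0.15527091  0.1626685 ] 19
finger tips z low 0.31007467858359417
L [ 0.48041433 -0.19083854  0.31415783]
R [ 0.5162002  -0.18151575  0.31412033]
```

View pics/w2.png

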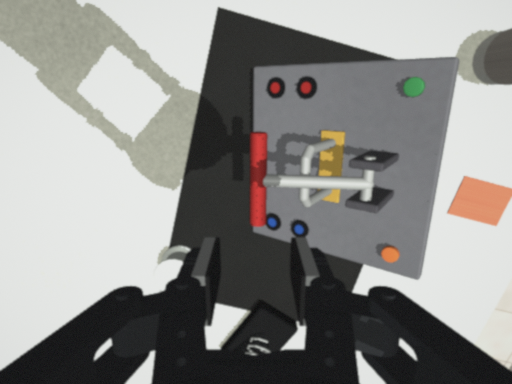

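```bash
python3 - <<'E'
from h import *
print("tip",r.tip_extent)
im,d,K,C=shot("wrist"); W=cloud(d,K,C)
for u,v in((212,242),(212,260),(205,280),(300,242),(300,260)): print(u,v,d[v,u],W[v,u])
T=np.array(optics.camera_model("wrist")["tool_from_camera"])
for p in([0,.02,.025,1],[0,-.02,.025,1],[0,0,.006,1],[.0,0,.145,1]):
    c=np.linalg.inv(T)@np.array(p); print(p,(K@c[:3]/c[2])[:2])
b=np.array([.5035,-.192,.1555]); c=np.linalg.inv(C)@np.r_[b,1]; print((K@c[:3]/c[2])[:2])
E
```

```text
tip 0.025
212 242 0.14475489 [ 0.47842394 -0.18417478  0.31956766]
212 260 0.12929754 [ 0.48045278 -0.18371953  0.33575577]
205 280 0.11887535 [ 0.47980206 -0.18584524  0.34723712]
300 242 0.14519839 [ 0.51663142 -0.17427451  0.31910586]
300 260 0.13031551 [ 0.51474718 -0.17517156  0.33479329]
[0, 0.02, 0.025, 1] [290.14747547 225.16277333]
[0, -0.02, 0.025, 1] [222.45707404 225.10879815]
[0, 0, 0.006, 1] [256.42994108 239.03847002]
[0.0, 0, 0.145, 1] [255.84397205 175.48872164]
[258.38901879 179.09394224]
```

The visible fingertips sit about 10 mm behind the TCP, not 25 mm ahead, which would explain the miss. I'll check this at several openings, both in the image and from the scene camera.

```bash
python3 - <<'E'
from h import *
for o in(.085,.034,0):
    command_gripper(o); s=r.read_state()
    im,d,K,C=shot("wrist",f"g{int(o*1000)}.png"); W=cloud(d,K,C)
    m=(d<.25)&(d>0)
    v,u=np.nonzero(m); print(o,s["grip_width"],"top row",v.min(),"low z",np.percentile(W[m][:,2],[0,.5,2]).round(3), "maxdepth",d[m].max())
    P=W[m]; P=P[P[:,2]<np.percentile(P[:,2],3)]; Rt=Rn.from_quat(s["eef_rot"]).as_matrix(); Q=(P-s["eef_pos"])@Rt; print(Q.min(0).round(3),Q.max(0).round(3))
im,d,K,C=shot("scene"); W=cloud(d,K,C)
c=np.linalg.inv(C)@np.r_[np.array(s["eef_pos"]),1]; p=(K@c[:3]/c[2])[:2].astype(int); print(p,c[2])
y,x=p[1],p[0]; B=im[y-55:y+45,x-60:x+60]; cv2.circle(B:=cv2.resize(B,None,fx=5,fy=5,interpolation=cv2.INTER_CUBIC),(300,275),4,(0,255,0),-1); cv2.imwrite("pics/s2.png",B[:,:,::-1])
N=W[y-10:y+25,x-15:x+15]; near=np.linalg.norm(N[...,:2]-s["eef_pos"][:2],axis=-1)<.03; print("tip z scene",np.percentile(N[near][:,2],[0,2,10]) if near.any() else None)
E
```

```text
0.085 0.0850361411101268 top row 249 low z [0.322 0.325 0.33 ] maxdepth 0.14810392
[-0.012 -0.056 -0.033] [ 0.011  0.054 -0.022]
0.034 0.03417876761761623 top row 237 low z [0.31  0.316 0.323] maxdepth 0.16009557
[-0.011 -0.032 -0.028] [ 0.011  0.03  -0.01 ]
0 -3.976573374652656e-05 top row 237 low z [0.313 0.318 0.327] maxdepth 0.15168554
[ 0.005 -0.015 -0.032] [ 0.011  0.013 -0.013]
[217 111] 1.2616677598928128
tip z scene [0.30806963 0.30902607 0.31222071]
```

View pics/s2.png

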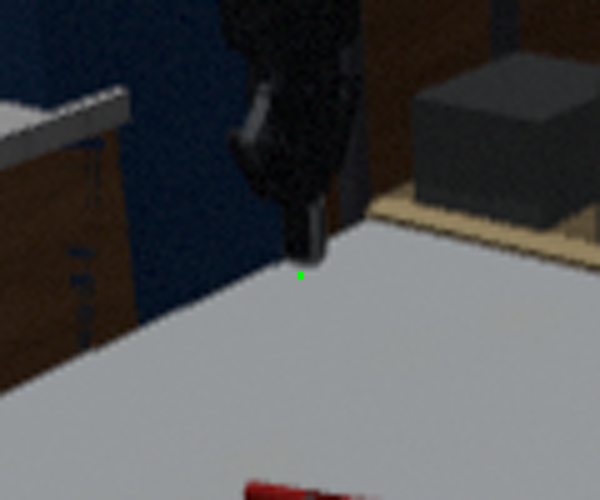

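The scene view shows the real tips above the green TCP mark, and both cameras agree. The fingertips end about 9 mm behind the reported TCP, so the stated +25 mm is about 34 mm off. The real grasp point is near −27 mm, and I'll use that.

```bash
echo "GP=-.027 # measured grasp point along tool z (stated +.006)" >> h.py; python3 - <<'E'
from h import *
yaw=np.radians(14.7); h=np.array([np.cos(yaw),np.sin(yaw),0]); l=np.array([-h[1],h[0],0]); up=np.array([0,0,1.])
bar=np.array([.5035,-.192,.1555]); R=.1; ph0=np.arcsin((bar[2]-.165)/R)
piv=bar+R*np.cos(ph0)*h; piv[2]=.165
q=list(best([.50,-.19,.30],tool(yaw))[1])
off=l*.025+up*GP
g=bar+off
command_gripper(.034)
r.move_straight(g+up*.06,q); print("hit",r.move_straight(g,speed=.08,max_force=15))
command_gripper(.0,30); s=r.read_state(); print("grip",s["grip_width"],s["grip_force"],s["contact_force"])
if s["grip_width"]>.01:
  for ph in np.radians(np.linspace(np.degrees(ph0)+8,94,11)):
    t=piv+R*(-np.cos(ph)*h+np.sin(ph)*up)+off
    hit=r.move_straight(t,speed=.12,max_force=35)
    s=r.read_state(); print(round(np.degrees(ph)),hit,np.round(s["contact_force"],1),round(s["grip_width"],4),np.round(s["eef_pos"]-t,4))
    if hit: break
print(s["time_s"])
E
```

```text
hit False
grip 0.014851079258159981 29.303019046783447 [0.87385236 0.8615569  2.1120748 ]
3 False [ 2.4 -1.   0.3] 0.0148 [ 0.0003 -0.0002  0.0004]
12 False [-1.8 -2.3  1.9] 0.015 [-0.0002 -0.0003 -0.0001]
21 False [-5.1 -4.4  2.3] 0.0151 [-0.0013 -0.0006 -0.0005]
30 False [-10.9  -4.3   6.1] 0.015 [-0.0027 -0.0009 -0.0004]
39 False [-18.1  -5.9  13.7] 0.0146 [-0.0043 -0.0014  0.0001]
48 False [-27.1  -6.4  23.2] 0.0148 [-0.0057 -0.0018  0.0014]
57 False [-30.   -3.7  33. ] 0.0147 [-0.0052 -0.0019  0.0035]
67 False [-20.1  -0.8  34.4] 0.0148 [-0.0022 -0.0013  0.0049]
76 False [-9.3  0.1 27. ] 0.0149 [ 0.0003 -0.0007  0.0045]
85 False [-2.2 -0.4 19.7] 0.0148 [ 0.0013 -0.0004  0.0036]
94 False [ 1.4 -0.4 12.2] 0.0144 [ 0.0017 -0.0004  0.0023]
17.3167
```

```bash
python3 - <<'E'
from h import *
command_gripper(.034); p=r.read_state()["eef_pos"]
r.move_straight([p[0],p[1],p[2]+.06],speed=.25); q=r.read_state()["eef_rot"]
r.reach([.49,-.20,.29],list(q))
im,d,K,C=shot("wrist","w3.png"); W=cloud(d,K,C); np.savez("w3.npz",im=im,W=W)
t,dt,K2,C2=shot("top"); W2=cloud(dt,K2,C2); m=redobj(W2,t,[(.4,.8),(-.3,-.05),(.1,.35)]); print("lever bar top cam",np.median(W2[m],0) if m.any() else 0,m.sum())
m=redobj(W,im,[(.4,.8),(-.3,-.05),(.1,.35)]); print(m.sum(),np.median(W[m],0) if m.any() else 0)
m=(W[...,2]>.14)&(W[...,2]<.165)&(W[...,0]>.51)&(W[...,0]<.60)&(W[...,1]>-.25)&(W[...,1]<-.11)&(im.min(-1)>90)
P=W[m]; print(len(P)); 
if len(P): print(cv2.minAreaRect((P[:,:2]*1000).astype(np.float32)),np.percentile(P[:,2],[5,50,95]),np.median(P,0))
print(r.read_state()["time_s"])
E
```

```text
lever bar top cam [ 0.60817614 -0.16412573  0.27171831] 189
4361 [ 0.60250239 -0.16097826  0.27179552]
733
((570.0802001953125, -178.62493896484375), (62.37045669555664, 63.627113342285156), 6.6741485595703125) [0.14310883 0.15056414 0.15286677] [ 0.54588598 -0.1787151   0.15056414]
18.6917
```

View pics/w3.png

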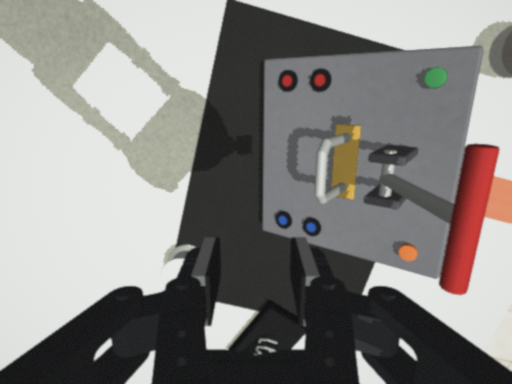

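The view shows the lever off with its bar at (470,220), and the ring is uncovered with its bar at (322,170). I'll compute the ring centre and grasp the hook.

```bash
python3 - <<'E'
from h import *
z=np.load("w3.npz"); W=z["W"]; im=z["im"]
m=(W[...,2]>.143)&(W[...,2]<.158)&(W[...,0]>.53)&(W[...,0]<.57)&(W[...,1]>-.23)&(W[...,1]<-.13)&(im.min(-1)>90)
k,l,st,ce=cv2.connectedComponentsWithStats(m.astype(np.uint8)); i=1+np.argmax(st[1:,4]); P=W[l==i]
print(ce[i],len(P),cv2.minAreaRect((P[:,:2]*1000).astype(np.float32)),np.percentile(P[:,2],[50,95]))
yaw=np.radians(8); p=np.array([.538,.1965,.25])
b=best(p,tool(yaw)); q=list(b[1]); print(np.round(b[2],2))
# feasibility of the insertion, from there
ring=np.array([.548,-.1805,.147]); cy=np.radians(14.5)
for qq in tool(cy,np.radians(35)):
    tz=Rn.from_quat(qq).as_matrix()[:,2]
    for s in(-.07,.054):
        j=r.solve_ik(list(ring-tz*(.118-s)-tz*GP),list(qq)); print(qq.round(3),s,None if j is None else np.round(j,2))
r.reach(list(p),q); command_gripper(.055)
im,d,K,C=shot("wrist","w4.png"); Wn=cloud(d,K,C); m=redobj(Wn,im,[(.48,.6),(.14,.26),(.15,.18)]); P=Wn[m]
print("hook",len(P),cv2.minAreaRect((P[:,:2]*1000).astype(np.float32)),np.median(P,0)); print(r.read_state()["time_s"])
E
```

```text
[321.02608696 171.05507246] 690 ((548.504638671875, -181.08331298828125), (14.210429191589355, 61.95503616333008), 14.574875831604004) [0.15069225 0.15283117]
[ 0.22  0.41  1.34 -0.    1.39  0.08]
[0.584 0.754 0.238 0.184] -0.07 [-0.93  0.06  1.89  0.66  1.04 -1.49]
[0.584 0.754 0.238 0.184] 0.054 [-0.77  0.28  1.95  0.81  0.74 -1.59]
[ 0.754 -0.584  0.184 -0.238] -0.07 [-0.93  0.06  1.89  0.66  1.04  1.65]
[ 0.754 -0.584  0.184 -0.238] 0.054 [-0.77  0.28  1.95  0.81  0.74  1.55]
hook 880 ((535.5872802734375, 199.1588897705078), (24.873327255249023, 19.79216766357422), 6.9600348472595215) [0.53566002 0.20086679 0.16359992]
20.5667
```

```bash
python3 - <<'E'
from h import *
q=r.read_state()["eef_rot"]; x,y=.5365,.1985
g=[x,y,.130+GP]
r.move_straight([x,y,.18],list(q),speed=.2); print(r.move_straight(g,speed=.12,max_force=15))
command_gripper(0,80); s=r.read_state(); print(s["grip_width"],s["grip_force"],s["contact_force"].round(1) if hasattr(s["contact_force"],"round") else s["contact_force"])
if s["grip_width"]>.02:
    r.move_straight([x,y,.33],speed=.2); s=r.read_state(); print(s["grip_width"],s["contact_force"])
    im,d,K,C=shot("scene"); W=cloud(d,K,C); np.savez("s3.npz",im=im,d=d,K=K,C=C)
    m=(np.abs(W[...,0]-x)<.05)&(np.abs(W[...,1]-y)<.05)&(W[...,2]>.17)&(W[...,2]<.4); P=W[m]; print("lowest z",np.percentile(P[:,2],[0,1,3]))
    c=np.linalg.inv(C)@np.array([x,y,.3,1]); p=(K@c[:3]/c[2])[:2].astype(int)
    B=cv2.resize(im[max(0,p[1]-50):p[1]+70,p[0]-60:p[0]+60],None,fx=5,fy=5,interpolation=cv2.INTER_CUBIC); cv2.imwrite("pics/s3.png",B[:,:,::-1])
print(r.read_state()["time_s"])
E
```

```text
False
0.027248560161623435 78.27897191047668 [-0.6 -0.1  5.3]
0.0271335065290053 [ 0.02836987 -0.21875721 -2.74087419]
lowest z [0.23637449 0.2400886  0.24486277]
23.55
```

View pics/s3.png

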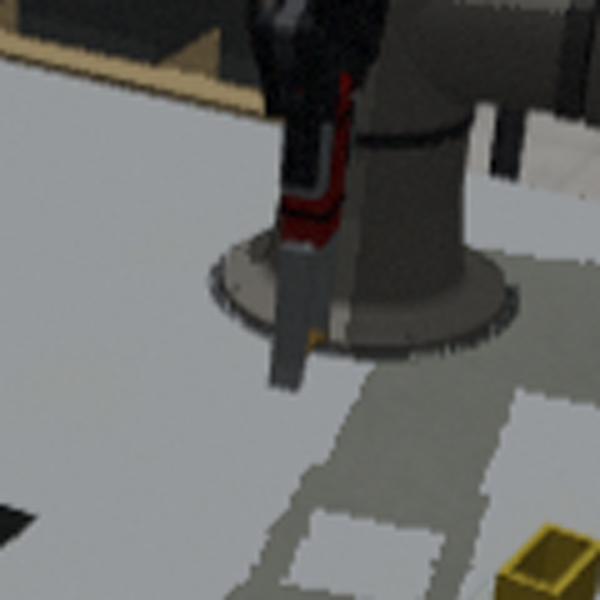

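The hook is held straight, with its mouth at z ≈ 0.24 as predicted. I'll insert it now.

```bash
python3 - <<'E'
from h import *
ring=np.array([.548,-.181,.1475]); cy=np.radians(14.5); qs=tool(cy,np.radians(35)); tz=Rn.from_quat(qs[0]).as_matrix()[:,2]
P=lambda s: ring-tz*(.118-s)-tz*GP
b=best(P(-.07),qs); q=list(b[1]); r.reach(list(P(-.07)),q)
r.move_straight(P(-.012),q,speed=.15)
r.hold(.1); f0=np.array(r.read_state()["contact_force"])
for s in(.01,.03,.045,.054):
    hit=r.move_straight(P(s),q,speed=.07,max_force=40); st=r.read_state(); e=np.array(st["eef_pos"])-P(s)
    print(s,hit,np.round(np.array(st["contact_force"])-f0,1),"err along",round(e@tz,4),"err perp",np.round(e-tz*(e@tz),4),st["grip_width"])
    if hit: break
im,d,K,C=shot("scene"); c=np.linalg.inv(C)@np.r_[ring,1]; p=(K@c[:3]/c[2])[:2].astype(int)
B=cv2.resize(im[p[1]-50:p[1]+40,p[0]-60:p[0]+60],None,fx=6,fy=6,interpolation=cv2.INTER_CUBIC); cv2.imwrite("pics/s4.png",B[:,:,::-1])
print(r.read_state()["time_s"])
E
```

```text
0.01 False [-3.5 -0.7  7.6] err along -0.0005 err perp [ 0.0009 -0.0007  0.0005] 0.027043493667030773
0.03 False [7.2 3.1 5.5] err along -0.0006 err perp [ 0.0021 -0.0006  0.0013] 0.02693574736239248
0.045 False [-0.8  1.5  1. ] err along 0.0006 err perp [-0.0009  0.0006 -0.0005] 0.02716705287364943
0.054 False [-2.4  0.9  4.3] err along -0.0001 err perp [ 0.0003 -0.0003  0.0001] 0.027063378218450472
27.325
```

View pics/s4.png

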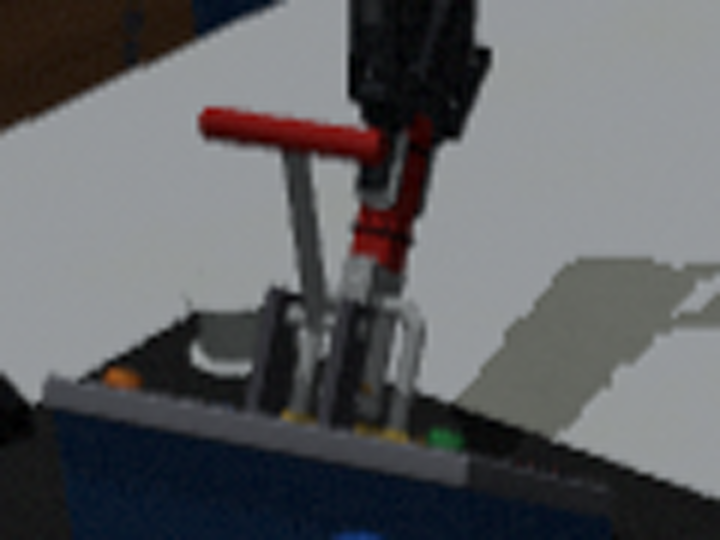

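The view shows the ring's bar inside the hook's U below the crown, and the force rose and then fell as the gate snapped. I'll press to the crown, then tug gently to prove the gate is shut.

```bash
python3 - <<'E'
from h import *
ring=np.array([.548,-.181,.1475]); cy=np.radians(14.5); qs=tool(cy,np.radians(35)); tz=Rn.from_quat(qs[0]).as_matrix()[:,2]
P=lambda s: ring-tz*(.118-s)-tz*GP
q=list(r.read_state()["eef_rot"])
sn=lambda: .118+(np.array(r.read_state()["eef_pos"])-ring)@tz+GP
print("push",r.move_straight(P(.060),q,speed=.05,max_force=25),sn())
print("pull",r.move_straight(P(.010),q,speed=.05,max_force=15),sn(),r.read_state()["contact_force"])
print(r.read_state()["time_s"])
E
```

```text
push True 0.05661839991284319
pull True 0.05627445922929107 [ 0.13406401 -0.11200796  0.98483085]
27.7667
```

```bash
python3 - <<'E'
from h import *
ring=np.array([.548,-.181,.1475]); cy=np.radians(14.5); qs=tool(cy,np.radians(35)); tz=Rn.from_quat(qs[0]).as_matrix()[:,2]
P=lambda s: ring-tz*(.118-s)-tz*GP
q=list(r.read_state()["eef_rot"])
sn=lambda: .118+(np.array(r.read_state()["eef_pos"])-ring)@tz+GP
r.move_straight(P(.05),q,speed=.05); r.hold(.1); print(r.read_state()["contact_force"])
hit=r.move_straight(P(.010),q,speed=.05,max_force=15); print("pull",hit,sn(),r.read_state()["contact_force"])
if hit:
    r.move_straight(P(.036),q,speed=.05)
    command_gripper(.05); r.hold(.2)
    p=np.array(r.read_state()["eef_pos"]); r.move_straight(p-tz*.14,q,speed=.12); r.hold(1)
    im,d,K,C=shot("scene"); c=np.linalg.inv(C)@np.r_[ring,1]; p=(K@c[:3]/c[2])[:2].astype(int)
    B=cv2.resize(im[p[1]-50:p[1]+40,p[0]-60:p[0]+60],None,fx=6,fy=6,interpolation=cv2.INTER_CUBIC)
    w=shot("wrist")[0]; cv2.imwrite("pics/s5.png",np.hstack([cv2.resize(B,(400,300)),cv2.resize(w,(400,300))])[:,:,::-1])
print(r.read_state()["time_s"],r.read_state()["contact_force"])
E
```

```text
[-0.14686616  0.3979838  -2.56301958]
pull True 0.02184769077468612 [ 1.65221698  1.79630205 -5.34890388]
32.125 [ 1.18507258  0.25377588 -0.39088673]
```

View pics/s5.png

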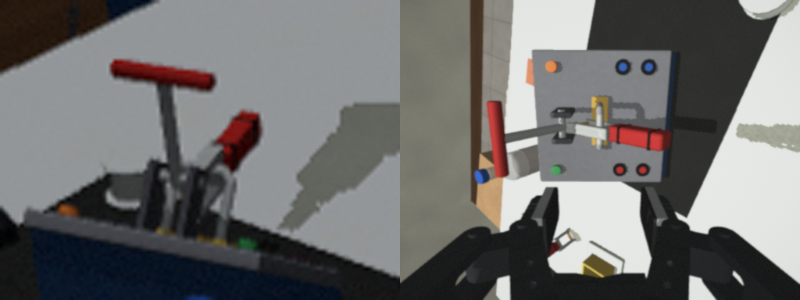

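The hook hangs on the ring, leaning towards the robot. The tug stopped at 22 mm from the mouth, so the gate is shut. The lever is off and the gripper is clear, so I'm handing in.

```bash
python3 -c "
from h import *
r.hold(.5); print(r.finish_job())"
```

```text
the job is handed in; nothing more can be done
None
```

The job is handed in at about 33 s with the lever off, the hook on the ring and its gate shut (a tug was stopped by it), and the gripper clear; the verdict wasn't shown, and the fingertips measured about 9 mm behind the TCP (not 25 mm ahead), so the first lever grip closed on air until I corrected for it.

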